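# Point out the failed capacitor and its spare

### The arm

A 7-joint arm with a two-finger parallel gripper is mounted at the origin on the work surface. World frame = base frame: x ahead of the robot, y to its left, z up, the work surface at z = 0. Lengths are in mm, angles in rad, forces in N, time in s.
With the tool pointing down it reaches from about 425 to 800 mm from the base axis. Payload 8.3 kg.
Tool frame: the origin (TCP) lies where the fingers leave the gripper's body, on its centre line; the fingertips stand 73 mm ahead of it and the grasp point (between the pads) lies 54 mm ahead of it (bot.grip_point_offset is the distance from the TCP to the grasp point, in mm); z points along the fingers, y is the direction in which the jaws open and shut (so a half turn about z gives the same grasp; the last joint's range is limited). The gripper opens to 85 mm and grips with 20 to 120 N. Pads are 22 mm wide; open, the fingers measure 114 mm over their backs; the gripper's body (76 mm by 85 mm) begins 54 mm behind the grasp point. The pads swing forward as they close: fully open they stand 13 mm farther back than shut.
Start: joints at [1.057, 0.383, 0.016, 1.37, -0.006, 1.388, -0.046], TCP at [272.334, -562.532, 303.879] pointing down, gripper open.
Joint ranges: [-2.95, 2.95], [-0.25, 2.06], [-1.52, 1.56], [0.18, 2.33], [-1.44, 4.58], [0.02, 2.06], [-3.01, 3.01]. Speed limits (rad/s): [2.39, 2.39, 3.01, 3.01, 3.14, 3.14, 3.14].

### API

Orientations are given as a rotation vector (axis times angle).
In Python, from cell import readout, eyes, sign_off, bot gives the robot as it stands.
- The arm moves only by the tool play_rows, never from a script. Its argument "deltas" is a list of rows, each an object of numbers: "tx", "ty", "tz": the shift along the tool's x, y, z in units of 25 mm (1.0 is 25 mm); "wx", "wy", "wz": the turn, a rotation vector about the tool's x, y, z in units of 6 degrees (1.0 is 6 degrees); "fingers": the opening in per cent of the stroke, from 0 (shut) to 100 (fully open). A call has 1 to 12 rows; each row is the pose to reach, as a shift and turn from the pose commanded when the call began, along the tool's axes at that moment; what a row does not reach only later rows make up. A row lasts 1/8 s, in which the tool goes at most 62.5 mm and 10.7 degrees, less where a joint would pass 70% of its speed; a pose out of reach is approached as far as the arm can. A call with a gripper value outside its range is refused whole. The fingers move at their own pace and stop on an object; "squeeze" is the grip in N (left out, the last holds). Time passes only in rows, so rows that repeat a pose let the fingers close. It gives the time, the measured TCP pose, the force and the opening at its end, in the units of the state.
- readout.sense(): the state, without advancing time (a new reading comes with each control period).
- eyes.camera(name): name is "scene" or "top" or "wrist"; returns the picture (384x512x3 uint8, blue, green, red); there is no depth.
- eyes.calibration(name): a dict with "vertical_fov" (degrees; the focal length in pixels is half the picture's height over the tangent of half this angle, whatever the lens; pixels are square), "cx", "cy" (the principal point, pixels), "D" ([k1, k2, p1, p2, k3] as OpenCV has them; the pictures are not rectified), "xyz" and "orientation" of the camera in the world. Camera axes: x right, y down, z forward; pixel columns grow to the right and rows downward; lengths in mm; the calibration is good to about 2 mm. A picture is of the moment at which its call begins: read the wrist's pose just before it. calibration takes no time and is no camera call; for the wrist camera it gives the pose at the moment of the call.
- sign_off(): hands the job in, once; it reports no verdict.
The state is a dict: "t": time; "joints": joint angles; "joint_vel": joint speeds; "tau": joint torques, N m; "tcp_pos": TCP position; "tool_rot": TCP orientation; "ft_force": force on the tool from outside, world axes, zero at the start; "ft_torque": the same for the moment, N m; "gripper_width": opening from 0.0 (shut) to 1.0 (fully open).
Only numpy, scipy, OpenCV 4.12 (cv2) and the standard library are available. Lean on these libraries where they do the work, as an engineer would, in place of code of your own. Each camera call takes 0.05 s, during which the arm holds its last target. There are 200 camera calls.

### The job

Show the overhead recorder which part is to be swapped: from above, point with the fingertips at the orange capacitor on the amplifier, two or three centimetres above its top, and dwell there for two to three seconds, then point in the same way at the orange spare in the tray. Then press the green button of the fault logger fully down, let it come up again and move clear. Do not touch the capacitors, the amplifier, the tray, the battery or the screwdriver, do not dip the fingertips over any other capacitor, and leave the red button alone.

Things in the scene. Friction and masses are not known exactly. Their poses are not given: they have to be found in the camera images.
- amp_orange: orange can capacitor fixed upright on the amplifier, 35 mm diameter, 50 mm tall, silver top; origin at the centre of its underside, z up, so its top is 50 mm above the origin
- amp_blue: blue can capacitor fixed upright on the amplifier, 35 mm diameter, 50 mm tall, silver top; origin at the centre of its underside, z up, so its top is 50 mm above the origin
- amp_black: black can capacitor fixed upright on the amplifier, 35 mm diameter, 50 mm tall, silver top; origin at the centre of its underside, z up, so its top is 50 mm above the origin
- spare_orange: loose orange spare capacitor standing upright in the grey tray, 35 mm diameter, 50 mm tall, about 60 g, silver top; origin at the centre of its underside, z up, top 50 mm above the origin
- spare_blue: loose blue spare capacitor standing upright in the grey tray, 35 mm diameter, 50 mm tall, about 60 g, silver top; origin at the centre of its underside, z up, top 50 mm above the origin
- spare_black: loose black spare capacitor standing upright in the grey tray, 35 mm diameter, 50 mm tall, about 60 g, silver top; origin at the centre of its underside, z up, top 50 mm above the origin
- amp: amplifier chassis, fixed aluminium box 160 mm (x) by 280 mm (y) by 50 mm high; origin at the centre of its underside. The three amplifier capacitors stand in a row on its top, 35 mm in front (-x) of its middle and 85 mm apart; a black toroid (34 mm tall) and a dark heat sink (35 mm tall) stand behind them
- tray: fixed shallow grey tray, 90 mm (x) by 250 mm (y), 14 mm high, holding the spares in a row about 80 mm apart; origin at the centre of its underside
- logger: fault logger, fixed grey box 110 mm (x) by 160 mm (y) by 35 mm high with a small screen and two round push buttons on top; origin at the centre of its underside
- save_top (a point): centre of the top face of the green save button when it is up (moves down with it); button 30 mm diameter, pressed straight down, on the logger's own +y side (its left as seen from the robot)
- save (a joint): travel of the green button: 0 up, 0.006 m fully pressed; springs back, fully down takes about 5 N
- discard_top (a point): centre of the top face of the red discard button, same size, 76 mm to the logger's own -y side of the green one
- discard (a joint): travel of the red button: 0 up, 0.006 m fully pressed
- battery: loose black and copper block battery standing upright, 27 x 18 x 45 mm tall; origin at the centre of its underside
- driver: loose screwdriver lying on the bench with a yellow 90 x 22 x 22 mm handle and a 90 mm blade; origin under the joint of handle and blade, blade along its +x
Not all that is in view belongs to the job. Several things look just like the logger: the one meant starts farthest to the robot's right.

How it is judged (in metres and radians):
On the way, in this order (a step that is already met when the one before it is completed fails the run):
1. fingertips held just above the orange capacitor on the amplifier (horizontal distance between the grasp point and amp_orange below 0.02 m and z of the grasp point in the frame of amp_orange between 0.066 and 0.125 m), for 1.8 s.
2. fingertips held just above the orange spare (horizontal distance between the grasp point and spare_orange below 0.02 m and z of the grasp point in the frame of spare_orange between 0.066 and 0.125 m), for 1.8 s.
3. green button pressed fully down (value of joint save above 0.0048 m), for 0.05 s.
At the end, for the whole second after the job is handed in: Both dwells (within 20 mm of the axis, fingertips up to about 50 mm above the top, 1.8 s) and a press of at least 4.8 mm made in order; both buttons up (under 1.5 mm); spares, battery and screwdriver at rest, upright as they were, within 10 mm of their starts (value of joint each of save, discard below 0.0015 m and distance of each of spare_orange, spare_blue, spare_black, battery, driver from where it was at the start of the episode below 0.01 m and angle between each of spare_orange, spare_blue, spare_black, battery, driver's own z axis and vertical below 0.2 rad and linear speed of each of spare_orange, spare_blue, spare_black, battery, driver below 0.02 m/s); the robot touches nothing.
It fails at once if a capacitor touched (contact force between any of amp_orange, amp_blue, amp_black, spare_orange, spare_blue, spare_black and the fingers above 0.3 N or contact force between any of amp_orange, amp_blue, amp_black, spare_orange, spare_blue, spare_black and the arm above 0.3 N).
It fails at once if fingertips brought down over a wrong capacitor ((horizontal distance between the grasp point and amp_blue below 0.012 m and z of the grasp point in the frame of amp_blue below 0.1 m) or (horizontal distance between the grasp point and amp_black below 0.012 m and z of the grasp point in the frame of amp_black below 0.1 m) or (horizontal distance between the grasp point and spare_blue below 0.012 m and z of the grasp point in the frame of spare_blue below 0.1 m) or (horizontal distance between the grasp point and spare_black below 0.012 m and z of the grasp point in the frame of spare_black below 0.1 m)).
It fails at once if red button pressed (value of joint discard above 0.002 m).
It fails at once if a loose thing shifted or knocked over (distance of any of spare_orange, spare_blue, spare_black, battery, driver from where it was at the start of the episode above 0.01 m or angle between any of spare_orange, spare_blue, spare_black, battery, driver's own z axis and vertical above 0.2 rad).
It fails at once if amplifier, tray, battery or screwdriver touched (contact force between any of amp, tray, battery, driver and the fingers above 1 N or contact force between any of amp, tray, battery, driver and the arm above 1 N).
It also fails if it takes over 59 s, if anything falls off the work surface, if the arm or the gripper's body presses on something with over 40 N, if the wrist force passes 120 N, or if a joint passes its speed limit or range.

## Working session

There is one attempt and no reset: what is moved stays moved. The work goes in short steps, Python scripts to look and compute and a tool call to move; the robot and the scene stay as the last step left them, time stands still between calls to the robot, and variables do not carry over. Pictures are saved under pics/ and viewed, about 8 in all and at most 12, crops included, and the job is handed in when it is done.

Besides the shell and the picture viewer there is one more tool, called as name(argument=value, ...), one argument or row to a line, values as JSON. play_rows: Moves the arm, as the interface text tells. Its arguments: {"type":"object","properties":{"deltas":{"type":"array"},"squeeze":{"type":"number"}},"required":["deltas"]}

```bash
mkdir -p pics
python3 - <<'E'
from cell import readout, eyes, bot
import cv2
s=readout.sense();print(s['t'],s['tcp_pos'],s['tool_rot'],s['gripper_width'],bot.grip_point_offset)
for n in ["scene","top"]:
    cv2.imwrite(f"pics/{n}0.png",cv2.resize(eyes.camera(n),(800,600),interpolation=cv2.INTER_CUBIC));print(n,eyes.calibration(n))
E
```

```text
0.0 [ 272.19684787 -562.20421932  302.87834946] [-3.06024795e+00 -7.01798334e-01  7.39724322e-04] 0.9995993165610337 53.900000000000006
scene {'vertical_fov': 47.440798087440804, 'cx': 251.92835677423764, 'cy': 191.9563768351022, 'D': array([0.04087627, 0.        , 0.        , 0.        , 0.        ]), 'xyz': array([1152.39944444,  -94.44225672,  939.29282371]), 'orientation': array([-2.02714702, -1.67540299,  0.53243253])}
top {'vertical_fov': 57.20495511572877, 'cx': 255.3612172483826, 'cy': 192.22452636789913, 'D': array([-0.01627842,  0.        ,  0.        ,  0.        ,  0.        ]), 'xyz': array([461.16300127,  10.36765834, 863.25783424]), 'orientation': array([-2.19140784,  2.13487258, -0.19645276])}
```

View pics/scene0.png

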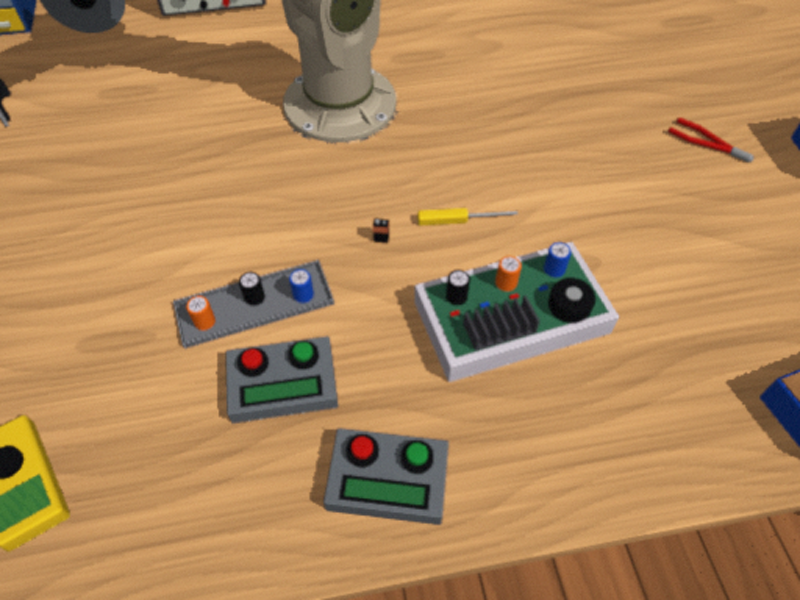

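View pics/top0.png

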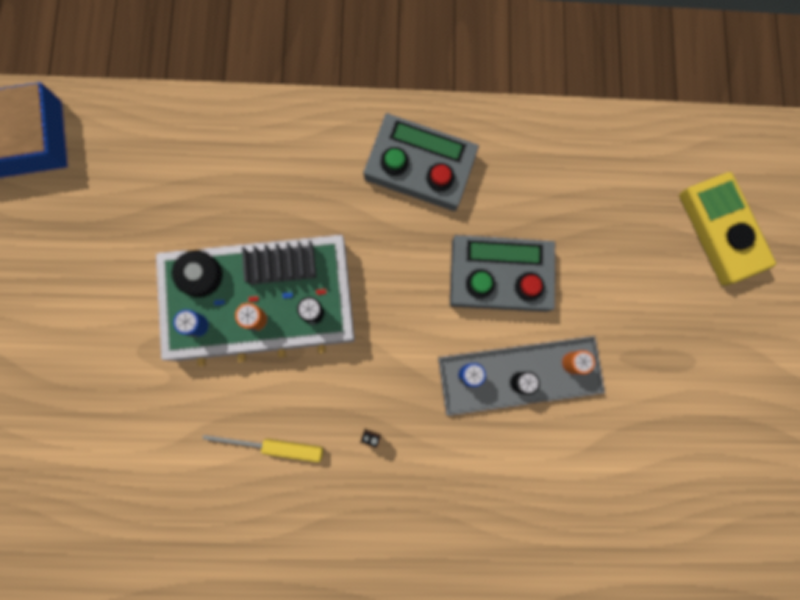

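The top view shows the amplifier on the robot's left, with its orange top at (248,316). The spare orange top is at (583,361). The rightmost logger is the one nearest the tray, with green at (482,282) and red at (531,286). In the scene view the same points are at (509,264), (198,304), (303,351) and (252,359).

```bash
cat > h.py <<'E'
import numpy as np, cv2
from scipy.spatial.transform import Rotation as R
def K(c):
    f=192/np.tan(np.radians(c['vertical_fov']/2)); return np.array([[f,0,c['cx']],[0,f,c['cy']],[0,0,1]])
def ray(c,uv):  # native pixels
    p=cv2.undistortPoints(np.array([[uv]],float),K(c),c['D'])[0,0]
    d=R.from_rotvec(c['orientation']).apply([*p,1]); return c['xyz'],d/np.linalg.norm(d)
def tri(rays):
    A=[np.eye(3)-np.outer(d,d) for o,d in rays]; b=[a@o for a,(o,d) in zip(A,rays)]
    x=np.linalg.solve(sum(A),sum(b)); return x,[np.linalg.norm(a@(x-o)) for a,(o,d) in zip(A,rays)]
def big(p,s=1.5625): return (np.array(p)+.5)/s-.5
E
python3 - <<'E'
from h import *
from cell import eyes
ct,cs=eyes.calibration('top'),eyes.calibration('scene')
P=dict(amp_or=((248,316),(509,264)),amp_bl=((186,322),(559,249)),amp_bk=((310,309),(458,276)),sp_or=((583,361),(198,304)),sp_bl=((474,374),(300,277)),sp_bk=((528,383),(251,279)),green=((482,282),(303,351)),red=((531,286),(252,359)),other_green=((395,159),(418,454)),batt=((371,438),(381,225)))
for k,(a,b) in P.items():
    x,e=tri([ray(ct,big(a)),ray(cs,big(b))]);print(k,x.round(1),np.round(e,1))
E
```

```text
amp_or [545.4 194.1  97.5] [1.1 1.1]
amp_bl [534.4 277.6 100.8] [1.2 1.2]
amp_bk [557.  108.8 103.6] [1.9 1.9]
sp_or [ 496.7 -292.    54.4] [1.2 1.2]
sp_bl [ 473.9 -129.3   53.2] [1.3 1.3]
sp_bk [ 462.7 -208.2   53.8] [2.2 2.2]
green [ 611.8 -140.6   51.8] [1.8 1.8]
red [ 608.6 -216.9   47.7] [1.4 1.4]
other_green [802.8  -4.3  48.7] [2.2 2.2]
batt [377.8  19.8  39. ] [2. 2.]
```

```bash
cat >> h.py <<'E'
def plan(s,tgts,yaw=None):
    r=R.from_rotvec(s['tool_rot'])
    print('t',round(s['t'],2),'tcp',np.round(s['tcp_pos'],1),'axes',r.as_matrix().round(3).tolist(),'w',round(s['gripper_width'],2))
    x=r.as_matrix()[:,0]; want=R.from_matrix(np.array([[x[0],x[1],0],[x[1],-x[0],0],[0,0,-1.]]).T/np.hypot(x[0],x[1])*1.0) if 0 else None
    z=r.as_matrix()[:,2]; lev=R.from_rotvec(np.cross(z,[0,0,-1])); print('level w',np.round(np.degrees(r.inv().apply(lev.as_rotvec()))/6,3))
    for t in tgts: print(t,'->',np.round(r.inv().apply(np.array(t)-s['tcp_pos'])/25,2))
E
python3 - <<'E'
from h import *
from cell import readout
plan(readout.sense(),[(480,-380,300),(590,-150,300),(590,50,300),(545,194,280)])
E
```

```text
t 0.1 tcp [ 272.2 -562.3  303. ] axes [[0.9, 0.436, -0.001], [0.436, -0.9, 0.001], [-0.0, -0.002, -1.0]] w 1.0
level w [-0.016  0.     0.   ]
(480, -380, 300) -> [10.66 -2.94  0.13]
(590, -150, 300) -> [18.63 -9.3   0.14]
(590, 50, 300) -> [ 22.11 -16.5    0.15]
(545, 194, 280) -> [ 23.   -22.47   0.96]
```

play_rows(
  deltas=[
    {"tx": 2.1, "ty": -0.6, "tz": 0.1, "fingers": 0},
    {"tx": 4.2, "ty": -1.2, "tz": 0.1, "fingers": 0},
    {"tx": 6.4, "ty": -1.8, "tz": 0.1, "fingers": 0},
    {"tx": 8.5, "ty": -2.4, "tz": 0.1, "fingers": 0},
    {"tx": 10.7, "ty": -3.0, "tz": 0.1, "fingers": 0},
    {"tx": 12.5, "ty": -4.5, "tz": 0.1, "fingers": 0},
    {"tx": 14.4, "ty": -6.0, "tz": 0.1, "fingers": 0},
    {"tx": 16.2, "ty": -7.5, "tz": 0.1, "fingers": 0},
    {"tx": 18.0, "ty": -9.0, "tz": 0.1, "fingers": 0},
    {"tx": 19.2, "ty": -11.0, "tz": 0.1, "fingers": 0},
    {"tx": 20.4, "ty": -13.0, "tz": 0.1, "fingers": 0},
    {"tx": 21.2, "ty": -14.8, "tz": 0.1, "fingers": 0},
  ],
)

```text
invalid input at $.deltas[0]: expected keys tx, ty, tz, wx, wy, wz, fingers
```

Run:
```python
from h import *
from cell import readout
plan(readout.sense(),[(540,194,270)])
```

```text
t 0.1 tcp [ 272.2 -562.3  303. ] axes [[0.9, 0.436, -0.001], [0.436, -0.9, 0.001], [-0.0, -0.002, -1.0]] w 1.0
level w [-0.016  0.     0.   ]
(540, 194, 270) -> [ 22.82 -22.56   1.36]
```

play_rows(
  deltas=[
    {"tx": 2.1, "ty": -0.6, "tz": 0.1, "wx": 0, "wy": 0, "wz": 0, "fingers": 0},
    {"tx": 4.2, "ty": -1.2, "tz": 0.1, "wx": 0, "wy": 0, "wz": 0, "fingers": 0},
    {"tx": 6.4, "ty": -1.8, "tz": 0.1, "wx": 0, "wy": 0, "wz": 0, "fingers": 0},
    {"tx": 8.5, "ty": -2.4, "tz": 0.1, "wx": 0, "wy": 0, "wz": 0, "fingers": 0},
    {"tx": 10.7, "ty": -3.0, "tz": 0.1, "wx": 0, "wy": 0, "wz": 0, "fingers": 0},
    {"tx": 12.5, "ty": -4.5, "tz": 0.1, "wx": 0, "wy": 0, "wz": 0, "fingers": 0},
    {"tx": 14.4, "ty": -6.0, "tz": 0.1, "wx": 0, "wy": 0, "wz": 0, "fingers": 0},
    {"tx": 16.2, "ty": -7.5, "tz": 0.1, "wx": 0, "wy": 0, "wz": 0, "fingers": 0},
    {"tx": 18.0, "ty": -9.0, "tz": 0.1, "wx": 0, "wy": 0, "wz": 0, "fingers": 0},
    {"tx": 19.2, "ty": -11.0, "tz": 0.1, "wx": 0, "wy": 0, "wz": 0, "fingers": 0},
    {"tx": 20.4, "ty": -13.0, "tz": 0.1, "wx": 0, "wy": 0, "wz": 0, "fingers": 0},
    {"tx": 21.2, "ty": -14.8, "tz": 0.1, "wx": 0, "wy": 0, "wz": 0, "fingers": 0},
  ],
)

```text
t: 1.6
tcp_pos: [588.0, 4.1, 300.9]
tool_rot: [-3.061, -0.704, 0.001]
ft_force: [0.7, 0.2, 0.7]
gripper_width: 0.0
```

Run:
```python
from h import *
from cell import readout
plan(readout.sense(),[(540,194,270)])
```

```text
t 1.6 tcp [588.    4.1 300.9] axes [[0.899, 0.437, -0.001], [0.437, -0.899, 0.001], [-0.0, -0.001, -1.0]] w 0.0
level w [-0.009  0.005  0.   ]
(540, 194, 270) -> [ 1.59 -7.67  1.24]
```

play_rows(
  deltas=[
    {"tx": 0.4, "ty": -1.9, "tz": 0.3, "wx": 0, "wy": 0, "wz": 0, "fingers": 0},
    {"tx": 0.8, "ty": -3.8, "tz": 0.6, "wx": 0, "wy": 0, "wz": 0, "fingers": 0},
    {"tx": 1.2, "ty": -5.7, "tz": 0.9, "wx": 0, "wy": 0, "wz": 0, "fingers": 0},
    {"tx": 1.6, "ty": -7.7, "tz": 1.2, "wx": 0, "wy": 0, "wz": 0, "fingers": 0},
    {"tx": 1.6, "ty": -7.7, "tz": 1.2, "wx": 0, "wy": 0, "wz": 0, "fingers": 0},
    {"tx": 1.6, "ty": -7.7, "tz": 1.2, "wx": 0, "wy": 0, "wz": 0, "fingers": 0},
  ],
)

```text
t: 2.35
tcp_pos: [540.4, 191.6, 271.1]
tool_rot: [3.062, 0.702, -0.001]
ft_force: [-0.1, -2.3, -0.9]
gripper_width: -0.001
```

Run:
```python
from h import *
from cell import readout,eyes
c=eyes.calibration('wrist');im=eyes.camera('wrist')
plan(readout.sense(),[(545,194,198)])
for n,p in dict(orr=(545,194,100),bk=(557,109,100)).items():
    q=cv2.projectPoints(np.array([R.from_rotvec(c['orientation']).inv().apply(np.array(p)-c['xyz'])]),np.zeros(3),np.zeros(3),K(c),c['D'])[0];print(n,((q+.5)*1.5625-.5).round())
cv2.imwrite('pics/w1.png',cv2.resize(im,(800,600)))
```

```text
t 2.4 tcp [540.8 190.7 271.2] axes [[0.901, 0.434, -0.0], [0.434, -0.901, -0.001], [-0.0, 0.001, -1.0]] w 0.0
level w [ 0.006  0.004 -0.   ]
(545, 194, 198) -> [ 0.21 -0.05  2.93]
orr [[[403. 300.]]]
bk [[[558. 348.]]]
```

View pics/w1.png

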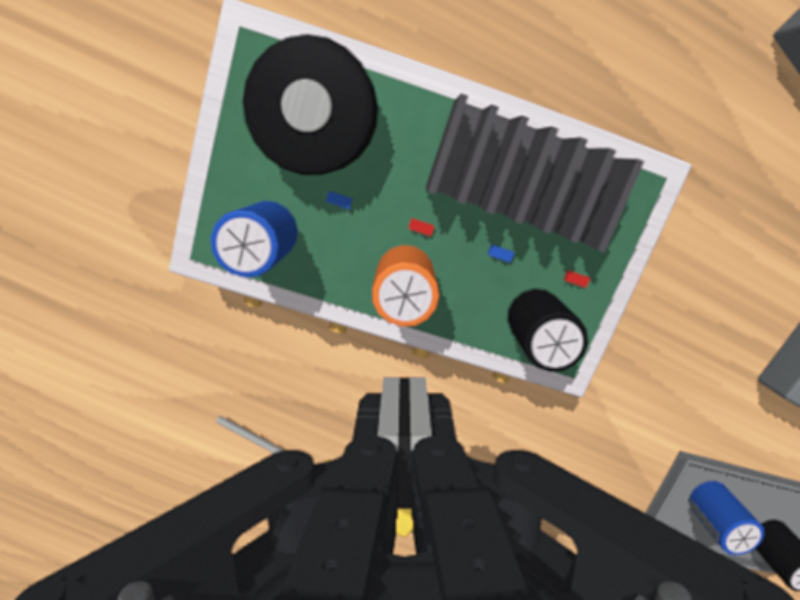

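The wrist view shows the orange top at (405,295), against a predicted (403,300). That agrees to about 3 mm, so I'm descending and dwelling.

play_rows(
  deltas=[
    {"tx": 0.1, "ty": 0, "tz": 1.0, "wx": 0, "wy": 0, "wz": 0, "fingers": 0},
    {"tx": 0.2, "ty": 0, "tz": 2.0, "wx": 0, "wy": 0, "wz": 0, "fingers": 0},
    {"tx": 0.2, "ty": 0, "tz": 2.9, "wx": 0, "wy": 0, "wz": 0, "fingers": 0},
    {"tx": 0.2, "ty": 0, "tz": 2.9, "wx": 0, "wy": 0, "wz": 0, "fingers": 0},
    {"tx": 0.2, "ty": 0, "tz": 2.9, "wx": 0, "wy": 0, "wz": 0, "fingers": 0},
    {"tx": 0.2, "ty": 0, "tz": 2.9, "wx": 0, "wy": 0, "wz": 0, "fingers": 0},
  ],
)

```text
t: 3.15
tcp_pos: [545.5, 194.2, 200.3]
tool_rot: [-3.062, -0.701, -0.003]
ft_force: [-0.1, -0.1, 0.1]
gripper_width: 0.001
```

Run:
```python
from h import *
from cell import readout,eyes
plan(readout.sense(),[(545,194,198)])
im=[eyes.camera(n) for n in('top','scene')]
cv2.imwrite('pics/d1.png',np.hstack([cv2.resize(im[0][140:260,90:240],(400,320)),cv2.resize(im[1][100:250,240:415],(400,320))]))
```

```text
t 3.15 tcp [545.5 194.2 200.3] axes [[0.9, 0.435, 0.002], [0.435, -0.9, 0.001], [0.002, 0.0, -1.0]] w 0.0
level w [ 0.003 -0.02  -0.   ]
(545, 194, 198) -> [-0.02 -0.    0.09]
```

View pics/d1.png

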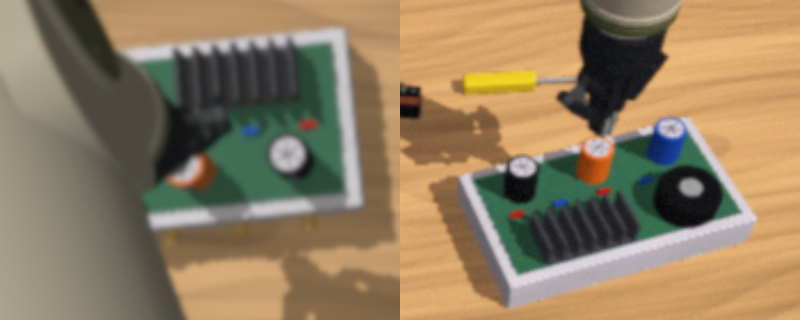

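The scene crop shows the fingertips (605,132) just above the orange can's top (598,148), not touching it. I'm dwelling about 2.75 s in total.

play_rows(
  deltas=[
    {"tx": 0, "ty": 0, "tz": 0, "wx": 0, "wy": 0, "wz": 0, "fingers": 0},
    {"tx": 0, "ty": 0, "tz": 0, "wx": 0, "wy": 0, "wz": 0, "fingers": 0},
    {"tx": 0, "ty": 0, "tz": 0, "wx": 0, "wy": 0, "wz": 0, "fingers": 0},
    {"tx": 0, "ty": 0, "tz": 0, "wx": 0, "wy": 0, "wz": 0, "fingers": 0},
    {"tx": 0, "ty": 0, "tz": 0, "wx": 0, "wy": 0, "wz": 0, "fingers": 0},
    {"tx": 0, "ty": 0, "tz": 0, "wx": 0, "wy": 0, "wz": 0, "fingers": 0},
    {"tx": 0, "ty": 0, "tz": 0, "wx": 0, "wy": 0, "wz": 0, "fingers": 0},
    {"tx": 0, "ty": 0, "tz": 0, "wx": 0, "wy": 0, "wz": 0, "fingers": 0},
    {"tx": 0, "ty": 0, "tz": 0, "wx": 0, "wy": 0, "wz": 0, "fingers": 0},
    {"tx": 0, "ty": 0, "tz": 0, "wx": 0, "wy": 0, "wz": 0, "fingers": 0},
    {"tx": 0, "ty": 0, "tz": 0, "wx": 0, "wy": 0, "wz": 0, "fingers": 0},
    {"tx": 0, "ty": 0, "tz": 0, "wx": 0, "wy": 0, "wz": 0, "fingers": 0},
  ],
)

```text
t: 4.75
tcp_pos: [544.8, 194.3, 198.9]
tool_rot: [-3.062, -0.702, 0.0]
ft_force: [0.6, -0.4, 0.4]
gripper_width: 0.001
```

play_rows(
  deltas=[
    {"tx": 0, "ty": 0, "tz": 0, "wx": 0, "wy": 0, "wz": 0, "fingers": 0},
    {"tx": 0, "ty": 0, "tz": 0, "wx": 0, "wy": 0, "wz": 0, "fingers": 0},
    {"tx": 0, "ty": 0, "tz": 0, "wx": 0, "wy": 0, "wz": 0, "fingers": 0},
    {"tx": 0, "ty": 0, "tz": 0, "wx": 0, "wy": 0, "wz": 0, "fingers": 0},
    {"tx": 0, "ty": 0, "tz": 0, "wx": 0, "wy": 0, "wz": 0, "fingers": 0},
    {"tx": 0, "ty": 0, "tz": 0, "wx": 0, "wy": 0, "wz": 0, "fingers": 0},
    {"tx": 0, "ty": 0, "tz": -1.2, "wx": 0, "wy": 0, "wz": 0, "fingers": 0},
    {"tx": 0, "ty": 0, "tz": -2.4, "wx": 0, "wy": 0, "wz": 0, "fingers": 0},
    {"tx": 0, "ty": 0, "tz": -3.6, "wx": 0, "wy": 0, "wz": 0, "fingers": 0},
  ],
)

```text
t: 5.88
tcp_pos: [544.7, 194.3, 289.9]
tool_rot: [-3.062, -0.702, 0.0]
ft_force: [0.4, 0.4, 0.7]
gripper_width: -0.002
```

Run:
```python
from h import *
from cell import readout
plan(readout.sense(),[(590,-50,290),(545,-210,280),(497,-292,270),(497,-292,151)])
```

```text
t 5.88 tcp [544.7 194.3 289.9] axes [[0.9, 0.436, -0.0], [0.436, -0.9, 0.0], [-0.0, -0.0, -1.0]] w -0.0
level w [-0.001  0.001  0.   ]
(590, -50, 290) -> [-2.63  9.59 -0.01]
(545, -210, 280) -> [-7.04 14.56  0.39]
(497, -292, 270) -> [-10.19  16.68   0.79]
(497, -292, 151) -> [-10.19  16.68   5.55]
```

play_rows(
  deltas=[
    {"tx": -0.6, "ty": 2.2, "tz": 0, "wx": 0, "wy": 0, "wz": 0, "fingers": 0},
    {"tx": -1.2, "ty": 4.5, "tz": 0, "wx": 0, "wy": 0, "wz": 0, "fingers": 0},
    {"tx": -1.9, "ty": 6.8, "tz": 0, "wx": 0, "wy": 0, "wz": 0, "fingers": 0},
    {"tx": -2.6, "ty": 9.1, "tz": 0, "wx": 0, "wy": 0, "wz": 0, "fingers": 0},
    {"tx": -4.0, "ty": 11.0, "tz": 0.1, "wx": 0, "wy": 0, "wz": 0, "fingers": 0},
    {"tx": -5.5, "ty": 12.8, "tz": 0.3, "wx": 0, "wy": 0, "wz": 0, "fingers": 0},
    {"tx": -7.0, "ty": 14.5, "tz": 0.4, "wx": 0, "wy": 0, "wz": 0, "fingers": 0},
    {"tx": -8.6, "ty": 15.6, "tz": 0.6, "wx": 0, "wy": 0, "wz": 0, "fingers": 0},
    {"tx": -10.2, "ty": 16.7, "tz": 0.8, "wx": 0, "wy": 0, "wz": 0, "fingers": 0},
    {"tx": -10.2, "ty": 16.7, "tz": 0.8, "wx": 0, "wy": 0, "wz": 0, "fingers": 0},
    {"tx": -10.2, "ty": 16.7, "tz": 0.8, "wx": 0, "wy": 0, "wz": 0, "fingers": 0},
    {"tx": -10.2, "ty": 16.7, "tz": 0.8, "wx": 0, "wy": 0, "wz": 0, "fingers": 0},
  ],
)

```text
t: 7.38
tcp_pos: [498.2, -291.0, 269.1]
tool_rot: [-3.061, -0.706, -0.001]
ft_force: [0.8, -0.2, 0.7]
gripper_width: 0.001
```

Run:
```python
from h import *
from cell import readout,eyes
c=eyes.calibration('wrist');im=eyes.camera('wrist')
plan(readout.sense(),[(497,-292,151)])
for n,p in dict(orr=(497,-292,53),bk=(463,-208,53),green=(612,-140.6,50),red=(609,-217,50)).items():
    q=cv2.projectPoints(np.array([R.from_rotvec(c['orientation']).inv().apply(np.array(p)-c['xyz'])]),np.zeros(3),np.zeros(3),K(c),c['D'])[0];print(n,((q+.5)*1.5625-.5).round())
cv2.imwrite('pics/w2.png',cv2.resize(im,(800,600)))
```

```text
t 7.42 tcp [ 498.1 -291.   269.1] axes [[0.899, 0.438, 0.001], [0.438, -0.899, 0.0], [0.001, -0.0, -1.0]] w 0.0
level w [-0.002 -0.006 -0.   ]
(497, -292, 151) -> [-0.06  0.02  4.72]
orr [[[405. 290.]]]
bk [[[255. 280.]]]
green [[[241. -24.]]]
red [[[371.  48.]]]
```

View pics/w2.png

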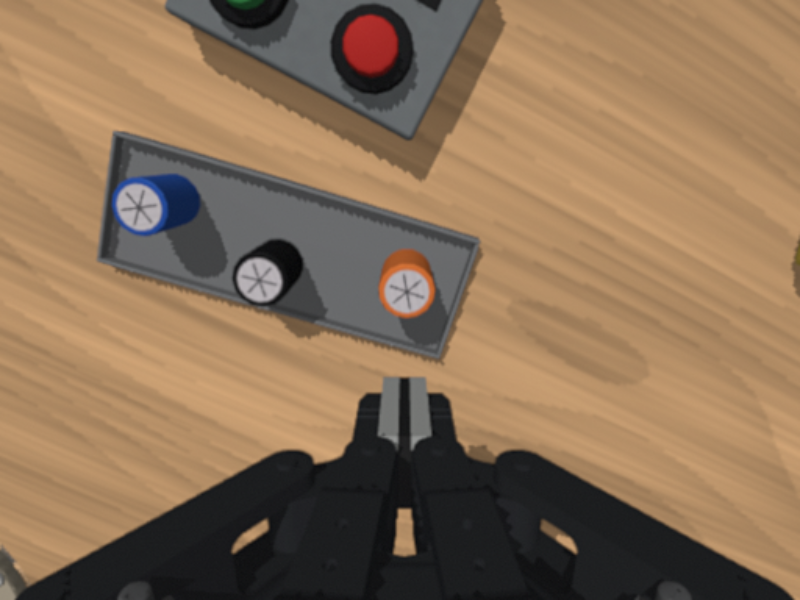

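The orange spare's top is at (407,290), against a predicted (405,290), and red is at (370,44), against (371,48). Both positions hold, so I'm descending and dwelling.

play_rows(
  deltas=[
    {"tx": 0, "ty": 0, "tz": 1.6, "wx": 0, "wy": 0, "wz": 0, "fingers": 0},
    {"tx": 0, "ty": 0, "tz": 3.2, "wx": 0, "wy": 0, "wz": 0, "fingers": 0},
    {"tx": 0, "ty": 0, "tz": 4.2, "wx": 0, "wy": 0, "wz": 0, "fingers": 0},
    {"tx": 0, "ty": 0, "tz": 4.7, "wx": 0, "wy": 0, "wz": 0, "fingers": 0},
    {"tx": 0, "ty": 0, "tz": 4.7, "wx": 0, "wy": 0, "wz": 0, "fingers": 0},
    {"tx": 0, "ty": 0, "tz": 4.7, "wx": 0, "wy": 0, "wz": 0, "fingers": 0},
    {"tx": 0, "ty": 0, "tz": 4.7, "wx": 0, "wy": 0, "wz": 0, "fingers": 0},
    {"tx": 0, "ty": 0, "tz": 4.7, "wx": 0, "wy": 0, "wz": 0, "fingers": 0},
    {"tx": 0, "ty": 0, "tz": 4.7, "wx": 0, "wy": 0, "wz": 0, "fingers": 0},
    {"tx": 0, "ty": 0, "tz": 4.7, "wx": 0, "wy": 0, "wz": 0, "fingers": 0},
    {"tx": 0, "ty": 0, "tz": 4.7, "wx": 0, "wy": 0, "wz": 0, "fingers": 0},
    {"tx": 0, "ty": 0, "tz": 4.7, "wx": 0, "wy": 0, "wz": 0, "fingers": 0},
  ],
)

```text
t: 8.93
tcp_pos: [497.1, -292.6, 151.4]
tool_rot: [-3.062, -0.702, 0.0]
ft_force: [-0.4, -0.8, -0.0]
gripper_width: 0.002
```

play_rows(
  deltas=[
    {"tx": 0, "ty": 0, "tz": 0, "wx": 0, "wy": 0, "wz": 0, "fingers": 0},
    {"tx": 0, "ty": 0, "tz": 0, "wx": 0, "wy": 0, "wz": 0, "fingers": 0},
    {"tx": 0, "ty": 0, "tz": 0, "wx": 0, "wy": 0, "wz": 0, "fingers": 0},
    {"tx": 0, "ty": 0, "tz": 0, "wx": 0, "wy": 0, "wz": 0, "fingers": 0},
    {"tx": 0, "ty": 0, "tz": 0, "wx": 0, "wy": 0, "wz": 0, "fingers": 0},
    {"tx": 0, "ty": 0, "tz": 0, "wx": 0, "wy": 0, "wz": 0, "fingers": 0},
    {"tx": 0, "ty": 0, "tz": 0, "wx": 0, "wy": 0, "wz": 0, "fingers": 0},
    {"tx": 0, "ty": 0, "tz": 0, "wx": 0, "wy": 0, "wz": 0, "fingers": 0},
    {"tx": 0, "ty": 0, "tz": 0, "wx": 0, "wy": 0, "wz": 0, "fingers": 0},
    {"tx": 0, "ty": 0, "tz": 0, "wx": 0, "wy": 0, "wz": 0, "fingers": 0},
    {"tx": 0, "ty": 0, "tz": 0, "wx": 0, "wy": 0, "wz": 0, "fingers": 0},
  ],
)

```text
t: 10.3
tcp_pos: [497.2, -292.6, 151.4]
tool_rot: [-3.062, -0.702, -0.0]
ft_force: [-0.2, 0.2, 0.3]
gripper_width: -0.001
```

play_rows(
  deltas=[
    {"tx": 0, "ty": 0, "tz": -1.2, "wx": 0, "wy": 0, "wz": 0, "fingers": 0},
    {"tx": 0, "ty": 0, "tz": -2.6, "wx": 0, "wy": 0, "wz": 0, "fingers": 0},
    {"tx": 0, "ty": 0, "tz": -4.0, "wx": 0, "wy": 0, "wz": 0, "fingers": 0},
  ],
)

```text
t: 10.68
tcp_pos: [497.0, -292.5, 252.4]
tool_rot: [-3.062, -0.702, 0.0]
ft_force: [0.9, -0.8, -0.8]
gripper_width: 0.0
```

Run:
```python
from h import *
from cell import readout
plan(readout.sense(),[(612,-140.6,220),(560,-145,220)])
```

```text
t 10.68 tcp [ 497.  -292.5  252.4] axes [[0.9, 0.436, -0.0], [0.436, -0.9, 0.0], [-0.0, -0.0, -1.0]] w 0.0
level w [-0.003  0.001 -0.   ]
(612, -140.6, 220) -> [ 6.79 -3.46  1.3 ]
(560, -145, 220) -> [ 4.84 -4.21  1.3 ]
```

play_rows(
  deltas=[
    {"tx": 1.7, "ty": -0.9, "tz": 0, "wx": 0, "wy": 0, "wz": 0, "fingers": 0},
    {"tx": 3.4, "ty": -1.7, "tz": 0.3, "wx": 0, "wy": 0, "wz": 0, "fingers": 0},
    {"tx": 5.1, "ty": -2.6, "tz": 0.6, "wx": 0, "wy": 0, "wz": 0, "fingers": 0},
    {"tx": 6.8, "ty": -3.5, "tz": 1.0, "wx": 0, "wy": 0, "wz": 0, "fingers": 0},
    {"tx": 6.8, "ty": -3.5, "tz": 1.3, "wx": 0, "wy": 0, "wz": 0, "fingers": 0},
    {"tx": 6.8, "ty": -3.5, "tz": 1.3, "wx": 0, "wy": 0, "wz": 0, "fingers": 0},
    {"tx": 6.8, "ty": -3.5, "tz": 1.3, "wx": 0, "wy": 0, "wz": 0, "fingers": 0},
  ],
)

```text
t: 11.55
tcp_pos: [611.6, -141.6, 219.3]
tool_rot: [3.062, 0.698, -0.0]
ft_force: [1.2, 0.3, -0.1]
gripper_width: -0.003
```

Run:
```python
from h import *
from cell import readout,eyes
c=eyes.calibration('wrist');im=eyes.camera('wrist')
plan(readout.sense(),[(612,-140.6,140),(612,-140.6,124)])
for n,p in dict(green=(612,-140.6,50),red=(609,-217,50)).items():
    q=cv2.projectPoints(np.array([R.from_rotvec(c['orientation']).inv().apply(np.array(p)-c['xyz'])]),np.zeros(3),np.zeros(3),K(c),c['D'])[0];print(n,((q+.5)*1.5625-.5).round())
cv2.imwrite('pics/w3.png',cv2.resize(im,(800,600)))
```

```text
t 11.6 tcp [ 611.7 -141.5  219.5] axes [[0.901, 0.433, 0.001], [0.433, -0.901, -0.001], [0.0, 0.001, -1.0]] w 0.0
level w [ 0.01  -0.002 -0.   ]
(612, -140.6, 140) -> [ 0.03 -0.03  3.18]
(612, -140.6, 124) -> [ 0.03 -0.03  3.82]
green [[[402. 310.]]]
red [[[529. 373.]]]
```

View pics/w3.png

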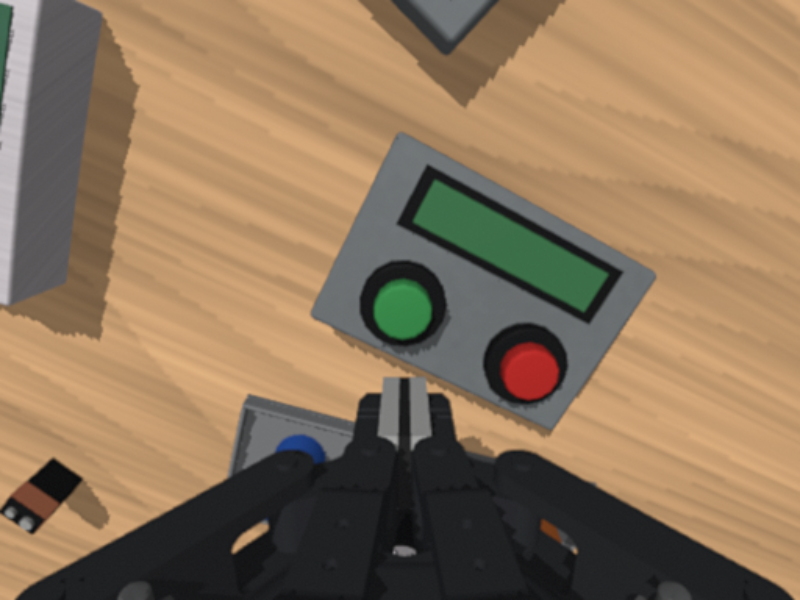

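Green is at (403,309), against a predicted (402,310), so the fingertips are centred on it. I'm descending and will feel for contact.

play_rows(
  deltas=[
    {"tx": 0, "ty": 0, "tz": 1.5, "wx": 0, "wy": 0, "wz": 0, "fingers": 0},
    {"tx": 0, "ty": 0, "tz": 2.8, "wx": 0, "wy": 0, "wz": 0, "fingers": 0},
    {"tx": 0, "ty": 0, "tz": 3.5, "wx": 0, "wy": 0, "wz": 0, "fingers": 0},
    {"tx": 0, "ty": 0, "tz": 3.6, "wx": 0, "wy": 0, "wz": 0, "fingers": 0},
    {"tx": 0, "ty": 0, "tz": 3.6, "wx": 0, "wy": 0, "wz": 0, "fingers": 0},
  ],
)

```text
t: 12.22
tcp_pos: [612.6, -140.2, 130.2]
tool_rot: [3.062, 0.701, 0.002]
ft_force: [-0.3, -0.3, 0.4]
gripper_width: -0.0
```

play_rows(
  deltas=[
    {"tx": 0, "ty": 0, "tz": 0.12, "wx": 0, "wy": 0, "wz": 0, "fingers": 0},
    {"tx": 0, "ty": 0, "tz": 0.24, "wx": 0, "wy": 0, "wz": 0, "fingers": 0},
    {"tx": 0, "ty": 0, "tz": 0.32, "wx": 0, "wy": 0, "wz": 0, "fingers": 0},
    {"tx": 0, "ty": 0, "tz": 0.32, "wx": 0, "wy": 0, "wz": 0, "fingers": 0},
  ],
)

```text
t: 12.72
tcp_pos: [613.1, -140.0, 123.6]
tool_rot: [3.061, 0.702, 0.005]
ft_force: [-5.2, -0.1, 15.8]
gripper_width: 0.003
```

Run:
```python
from h import *
from cell import readout,eyes
im=[eyes.camera(n) for n in('wrist','scene')]
s=readout.sense();print(s['tcp_pos'],s['ft_force'],s['ft_torque'])
cv2.imwrite('pics/p1.png',np.hstack([cv2.resize(im[0][150:330,170:350],(400,400)),cv2.resize(im[1][190:280,140:230],(400,400),interpolation=cv2.INTER_CUBIC)]))
```

```text
[ 613.1075285  -140.0044917   123.58519795] [-4.16868683  0.20500495 16.45320005] [ 0.03985317  1.03135178 -0.0154466 ]
```

View pics/p1.png

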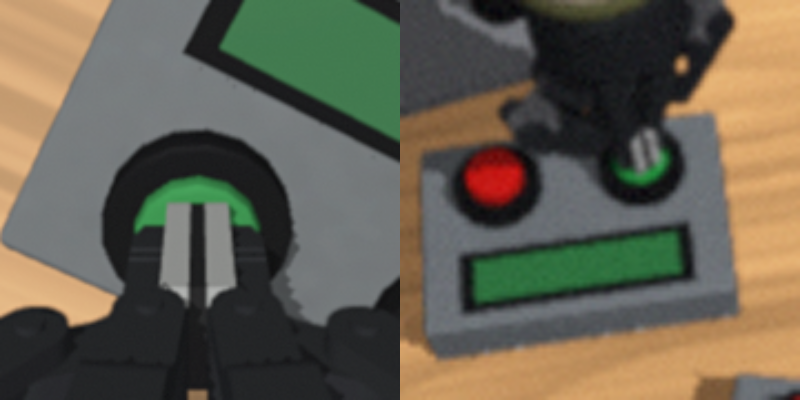

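The fingertips are on the centre of the green button. A steady 16 N suggests the stop has been reached. I'll press a little more, then release in steps and read force against height to confirm.

play_rows(
  deltas=[
    {"tx": 0, "ty": 0, "tz": 0.1, "wx": 0, "wy": 0, "wz": 0, "fingers": 0},
    {"tx": 0, "ty": 0, "tz": 0.15, "wx": 0, "wy": 0, "wz": 0, "fingers": 0},
    {"tx": 0, "ty": 0, "tz": 0.15, "wx": 0, "wy": 0, "wz": 0, "fingers": 0},
  ],
)

```text
t: 13.2
tcp_pos: [613.3, -140.0, 123.1]
tool_rot: [3.06, 0.701, 0.006]
ft_force: [-15.4, 2.2, 41.7]
gripper_width: 0.005
```

play_rows(
  deltas=[
    {"tx": 0, "ty": 0, "tz": -0.15, "wx": 0, "wy": 0, "wz": 0, "fingers": 0},
    {"tx": 0, "ty": 0, "tz": -0.25, "wx": 0, "wy": 0, "wz": 0, "fingers": 0},
    {"tx": 0, "ty": 0, "tz": -0.25, "wx": 0, "wy": 0, "wz": 0, "fingers": 0},
  ],
)

```text
t: 13.58
tcp_pos: [613.0, -140.0, 124.4]
tool_rot: [3.061, 0.702, 0.004]
ft_force: [2.6, -1.2, 4.1]
gripper_width: 0.0
```

play_rows(
  deltas=[
    {"tx": 0, "ty": 0, "tz": -0.08, "wx": 0, "wy": 0, "wz": 0, "fingers": 0},
    {"tx": 0, "ty": 0, "tz": -0.08, "wx": 0, "wy": 0, "wz": 0, "fingers": 0},
  ],
)

```text
t: 13.82
tcp_pos: [612.4, -139.8, 125.5]
tool_rot: [3.062, 0.702, 0.001]
ft_force: [2.5, -1.3, 3.8]
gripper_width: -0.001
```

play_rows(
  deltas=[
    {"tx": 0, "ty": 0, "tz": -0.08, "wx": 0, "wy": 0, "wz": 0, "fingers": 0},
    {"tx": 0, "ty": 0, "tz": -0.08, "wx": 0, "wy": 0, "wz": 0, "fingers": 0},
  ],
)

```text
t: 14.08
tcp_pos: [611.9, -139.6, 127.2]
tool_rot: [-3.062, -0.702, 0.001]
ft_force: [1.7, -0.7, 2.8]
gripper_width: 0.002
```

The force falls with height: 4.1 N at 124.4 mm, 3.8 N at 125.5 mm and 2.8 N at 127.2 mm. It turns hard below about 123.8 mm, so the button was fully down. Now retreating.

play_rows(
  deltas=[
    {"tx": 0, "ty": 0, "tz": -0.3, "wx": 0, "wy": 0, "wz": 0, "fingers": 0},
    {"tx": 0, "ty": 0, "tz": -1.2, "wx": 0, "wy": 0, "wz": 0, "fingers": 0},
    {"tx": 0, "ty": 0, "tz": -2.6, "wx": 0, "wy": 0, "wz": 0, "fingers": 0},
    {"tx": 0, "ty": 0, "tz": -4.0, "wx": 0, "wy": 0, "wz": 0, "fingers": 0},
    {"tx": 0, "ty": 0, "tz": -5.5, "wx": 0, "wy": 0, "wz": 0, "fingers": 0},
    {"tx": 0, "ty": 0, "tz": -5.5, "wx": 0, "wy": 0, "wz": 0, "fingers": 0},
    {"tx": 0, "ty": 0, "tz": -5.5, "wx": 0, "wy": 0, "wz": 0, "fingers": 0},
  ],
)

```text
t: 14.95
tcp_pos: [611.4, -139.6, 264.1]
tool_rot: [-3.061, -0.702, 0.003]
ft_force: [0.5, -0.2, -0.7]
gripper_width: -0.001
```

Run:
```python
from h import *
from cell import readout,eyes
im=eyes.camera('scene');s=readout.sense();print(s['t'],s['tcp_pos'],s['ft_force'])
cv2.imwrite('pics/end.png',cv2.resize(im,(800,600)))
```

```text
15.0 [ 611.25583024 -139.61601422  263.49292127] [-0.31050412 -0.74944688 -0.31968405]
```

View pics/end.png

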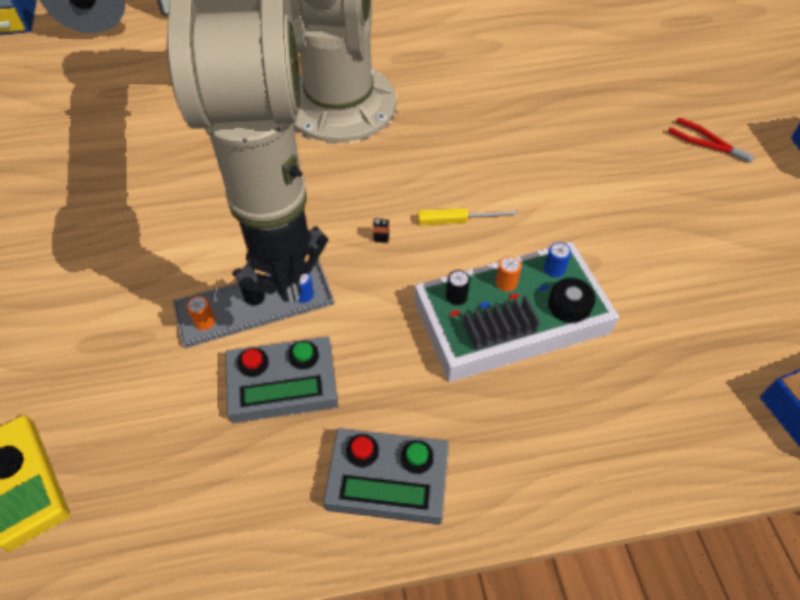

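The arm is clear. The green button is up at (303,351), as at the start, and the spares, battery (381,230) and driver (445,216) haven't moved. Handing in.

```bash
python3 -c "
from cell import sign_off
print(sign_off())"
```

```text
the job is handed in; nothing more can be done
None
```

The job is done and handed in at about 15 s of the 59 s allowed. `sign_off()` reports no verdict, so the outcome rests on my own checks.

- **Pointing:** With the fingers shut, I dwelt about 2.6 s over the amplifier's orange capacitor and about 2.5 s over the orange spare. The fingertips were about 25 mm above each top. By my measurements they were within a few millimetres of each axis.
- **Button press:** I pressed the green button on the rightmost logger. It hit a hard stop, and on release the force dropped steadily with height (4.1, 3.8 and 2.8 N), which fits a full press and spring-back.
- **Final state:** The last picture shows the green button up and the arm clear, with about zero contact force. The orange spare, the battery and the screwdriver look where they started; the arm partly hides the black and blue spares.
- **Disagreements:** The button was met about 6 mm higher than I had triangulated. My confirming extra push therefore peaked at about 42 N at the wrist. The push was through the fingertips only, and the wrist limit is 120 N. The 40 N limit is for the arm and gripper body, and I took it not to cover the fingers.

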